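# Close the baby cutlery case and tuck its flap

### The arm

A 6-joint arm with a two-finger parallel gripper is mounted at the origin on the work surface. World frame = base frame: x ahead of the robot, y to its left, z up, the work surface at z = 0. Lengths are in mm, angles in rad, forces in N, time in s.
With the tool pointing down it reaches from about 350 to 975 mm from the base axis. Payload 7.1 kg.
Tool frame: the origin (TCP) lies at the very end of the fingers, on their centre line; the grasp point (between the pads) lies 19 mm behind it; x points along the fingers, y is the direction in which the jaws open and shut, and the axes are right-handed (so a half turn about x gives the same grasp; the last joint's range is limited). The gripper opens to 88 mm and grips with 3 to 60 N. Pads are 20 mm wide; open, the fingers measure 115 mm over their backs; the gripper's body (75 mm by 178 mm) begins 61 mm behind the grasp point.
Start: joints at [-1.149, 0.423, 1.63, -0, 1.089, -0.019], TCP at [266.679, -565.232, 222.675] pointing down, gripper open.
Joint ranges: [-3, 3], [-0.9, 2.11], [0.09, 2.58], [-1.31, 4.45], [0.11, 2.69], [-2.54, 2.54]. Speed limits (rad/s): [2.39, 2.39, 3.01, 3.14, 3.14, 3.14].

### API

Orientations are given as a rotation vector (axis times angle).
In Python, from workcell import ctrl gives the robot as it stands. The module is installed in compiled form; this text tells all that it offers.
- The arm moves only by the tool carry_out, never from a script. Its argument "commands" is a list of rows, each a list of 6 numbers: the shift along the tool's x, y, z in m, then the turn, a rotation vector about the tool's x, y, z in degrees. In form: [[tx, ty, tz, rx, ry, rz], ...]. A call has 1 to 8 rows; each row shifts and turns the pose as measured when the row begins, along the tool's axes as they then stand; what a row does not reach is not made up. A row lasts 1/8 s, in which the tool goes at most 62.5 mm and 10.7 degrees, less where a joint would pass 70% of its speed; a pose out of reach is approached as far as the arm can. A call with a gripper value outside its range is refused whole. "grip" is the closure, from 0 (fully open) to 1 (shut), set as the call begins (left out, the last holds). The fingers move at their own pace and stop on an object; the grip force is fixed at half the most. Time passes only in rows, so rows that do not move let the fingers close. It gives the time, the measured TCP pose, the force and the opening at its end, in the units of the state.
- ctrl.get_obs(): the state, without advancing time (a new reading comes with each control period).
- ctrl.get_image(name): name is "scene" or "side" or "wrist"; returns a dict with "pixels" (480x640x3 uint8, blue, green, red), "intrinsics" (3x3 intrinsics, pixels), "rvec" (rotation vector, rad) and "tvec" (3), from world to camera coordinates, as OpenCV has them. Camera axes: x right, y down, z forward; pixel columns grow to the right and rows downward; lengths in mm; the calibration is good to about 2 mm. A picture is of the moment at which its call begins. There is no depth.
- ctrl.close_job(): hands the job in, once; it reports no verdict.
The state is a dict: "t": time; "qpos": joint angles; "qvel": joint speeds; "joint_torque": joint torques, N m; "ee_pos": TCP position; "orientation": TCP orientation; "ft_force": force on the tool from outside, world axes, zero at the start; "moment": the same for the moment, N m; "width": finger opening in mm.
Only numpy, scipy, OpenCV 4.12 (cv2) and the standard library are available. Lean on these libraries where they do the work, as an engineer would, in place of code of your own. Each camera call takes 0.05 s, during which the arm holds its last target. There are 200 camera calls.

### The job

Close the baby cutlery case over the fork without gripping or lifting anything: with a fingertip, fold the springy peach flap over until it lies flat, keep it pressed down, and push it by its white rib all the way home so that its free edge tucks under the purple lip and stays shut when you let go. Leave the fork in the case and everything else on the shelf where it stands.

Things in the scene. Friction and masses are not known exactly. Their poses are not given: they have to be found in the camera images.
- case: mint-green open plastic tray, 110 (x) x 164 (y) x 38 mm (z), walls 4 mm, fixed to the shelf by suction feet. Origin: centre of its underside, on the shelf; z up; +x points from the flap's hinge side to the lip side. Two mint cheeks, 34 x 7 mm, stand on the rim at x -53 to -19 mm, y +-75 to +-82 mm, tops 50 mm above the shelf.
- lip (a point): middle of the purple lip's inner lower edge, at (37, 0, 47) mm in the case's frame. The lip is a plate 150 mm wide (y), 4 mm thick, underside 47 mm and top 51 mm above the shelf, reaching from x = +37 mm to +55 mm, closed behind by a wall at x = +51 mm.
- hinge_bar (a joint): slide of the hinge bar that carries the flap towards the lip (case +x): 0 = back, 0.018 m = fully home (hard stop); starts at 0 to 0.003. 3 N of dry friction; stays where left. Hinge axis: x = -47 mm + this, 42 mm above the shelf. Flat flap's free edge: x = +30 mm + this, so beyond 0.007 it lands on the lip: fold first. Pushing the flap far from the hinge keeps the bar back.
- flap (a joint): angle of the flap about the hinge bar, rad: 0 = flat over the tray (stop), pi/2 = upright, up to 2.2 = leaning back, away from the lip. Starts at 1.5 to 2.1, held by friction (0.035 N m). A weak spring (0.06 N m/rad, rest at 1.5) pops it up again when let go, to about 0.7, unless its edge is under the lip. Holding it flat takes 2 to 3 N near the rib.
- flap_edge (a point): middle of the flap's free edge, 77 mm from the hinge axis. The peach flap is a 146 mm wide plate, 5 mm thick (2.5 mm either side of the hinge axis plane); flat and down, its top is 44.5 mm above the shelf, 2.5 mm below the lip's underside.
- flap_rib (a point): middle of the crest of the white push rib on the flap's outer face (the face that is on top when folded; it faces away from the lip when the flap is upright). The rib is 70 mm long across the flap, 6 mm thick, 8 mm high; it lies 54 to 60 mm from the hinge axis, its crest 10.5 mm from the hinge plane.
- flap_outer: the flap's peach outer plate with the rib; origin on the hinge axis, x along the flap to its free edge, z out of the outer face
- flap_lining: the flap's white inner lining, 62 x 138 x 2 mm, on the face towards the tray; same frame as flap_outer
- fork: stainless steel baby fork, 124 mm long, 20 mm wide, 4 mm thick, lying across the case's floor (4 mm above the shelf); origin under its middle, x towards the tines. It stays in the case.
- bowls: nest of three pastel feeding bowls (rose, lemon, sky), 124 mm across, 66 mm high, loose; origin under its centre
- jar_a: taller closed clear glass jar with yellow cap, 64 mm across, 85 mm high, loose; origin under its centre
- jar_b: small closed amber glass jar with green cap, 56 mm across, 65 mm high, loose, standing close beside the case on its +y side; origin under its centre
- mug: white ceramic mug, 76 mm across, 85 mm high, handle at its +y, loose; origin under its centre
- tub: round sky-blue container with a white twist-lock lid, 102 mm across, 70 mm high, loose; origin under its centre
There are look-alikes about, which are no part of the job. Of the things that look like the fork, take the one that is farthest to the robot's left at the start.

How it is judged (in metres and radians):
On the way:
1. the flap is folded down (within 0.15 rad of flat) while its edge is still short of the lip or only just at it (hinge bar under 9 mm) (value of joint flap below 0.15 rad and value of joint hinge_bar below 0.009 m).
At the end, for the whole second after the job is handed in: The flap lies flat (within 0.07 rad) and its hinge bar stands at 14 mm or more, so that the free edge is at least 7 mm under the lip; it stays so by itself for a second. The fork lies in the case. Nothing else on the shelf has moved by more than 20 mm (value of joint flap below 0.07 rad and value of joint hinge_bar above 0.014 m and x of fork in the frame of case between -0.055 and 0.055 m and y of fork in the frame of case between -0.08 and 0.08 m and height (world z) of fork below 0.03 m); the robot touches nothing.
It fails at once if a bowl nest, jar, mug or container is shoved, knocked or carried (moved over 20 mm) (distance of any of bowls, jar_a, jar_b, mug, tub from where it was at the start of the episode above 0.02 m).
It fails at once if the fork is lifted out of the case (height (world z) of fork above 0.03 m).
It fails at once if the flap is pinched: fingers press its outer face and its lining at once (contact force between each of flap_outer, flap_lining and the fingers above 1.5 N).
It also fails if it takes over 35 s, if anything falls off the work surface, if the arm or the gripper's body presses on something with over 40 N, if the wrist force passes 120 N, or if a joint passes its speed limit or range.

## Working session

There is one attempt and no reset: what is moved stays moved. The work goes in short steps, Python scripts to look and compute and a tool call to move; the robot and the scene stay as the last step left them, time stands still between calls to the robot, and variables do not carry over. Pictures are saved under pics/ and viewed, about 8 in all and at most 12, crops included, and the job is handed in when it is done.

Besides the shell and the picture viewer there is one more tool, called after ">>>" as name([rows], argument=value, ...), one row to a line, values as JSON. carry_out: Moves the arm, as the interface text tells. Its arguments: {"type":"object","properties":{"commands":{"type":"array"},"grip":{"type":"number"}},"required":["commands"]}

```bash
mkdir -p pics; cat > h.py <<'E'
from workcell import ctrl
import numpy as np, cv2
def grab(n,f):
    d=ctrl.get_image(n); cv2.imwrite(f,d["pixels"]); np.savez(f[:-4]+".npz",**{k:np.array(d[k]) for k in d}); return d
def load(f): return np.load(f)
def ray(d,uv):
    R=cv2.Rodrigues(np.array(d["rvec"],float))[0]; t=np.array(d["tvec"],float).ravel()
    c=-R.T@t; v=R.T@np.linalg.inv(d["intrinsics"])@np.array([uv[0],uv[1],1.]); return c,v/np.linalg.norm(v)
def onz(d,uv,z):
    c,v=ray(d,uv); return c+v*(z-c[2])/v[2]
def tri(d1,a,d2,b):
    (c1,v1),(c2,v2)=ray(d1,a),ray(d2,b)
    s=np.linalg.lstsq(np.c_[v1,-v2],c2-c1,rcond=None)[0]; p,q=c1+s[0]*v1,c2+s[1]*v2
    return (p+q)/2,np.linalg.norm(p-q)
def proj(d,P): return cv2.projectPoints(np.array(P,float).reshape(-1,3),np.array(d["rvec"],float),np.array(d["tvec"],float),d["intrinsics"],None)[0].reshape(-1,2)
E
python3 - <<'E'
from h import *
for n in("scene","side"):
    d=grab(n,f"pics/{n}0.png"); print(n,ray(d,(320,240)))
print(ctrl.get_obs())
E
```

```text
scene (array([1111.92000166,  779.26142905, 1283.56635113]), array([-0.347006  , -0.50862196, -0.78796608]))
side (array([-18.63643873, 805.15189566, 663.87050148]), array([ 0.51863487, -0.69762748, -0.4943013 ]))
{'t': 0.1, 'qpos': array([-1.14899111e+00,  4.23782883e-01,  1.63059977e+00,  3.19220589e-05,
        1.08860959e+00, -1.90125296e-02]), 'qvel': array([-1.15743094e-03, -1.95051220e-03, -1.78549523e-03,  7.73617774e-04,
        5.47562169e-05, -5.00320508e-04]), 'joint_torque': array([ 4.49683021e-04, -5.45614886e+01, -2.74325663e+01,  6.45292969e-02,
        1.88177358e-02,  1.40968990e-05]), 'ee_pos': array([ 266.49274368, -564.78181798,  221.97333392]), 'orientation': array([ 1.97756138,  0.44450754, -1.97807269]), 'ft_force': array([-0.03888626,  0.24552361, -0.41713308]), 'moment': array([ 0.03975054,  0.03590157, -0.02507966]), 'width': 87.68704161506359}
```

View pics/scene0.png

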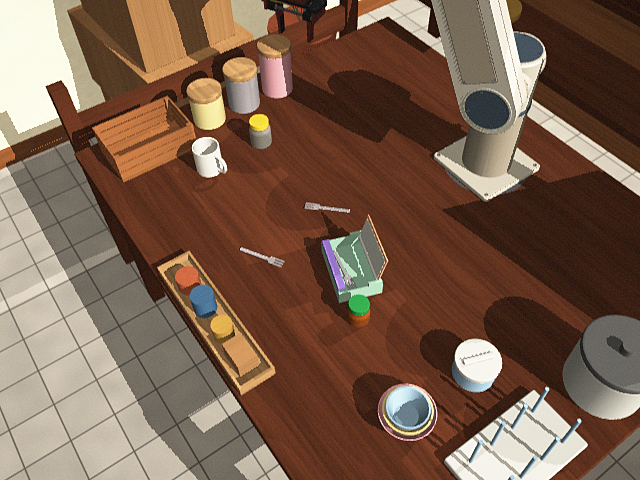

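View pics/side0.png

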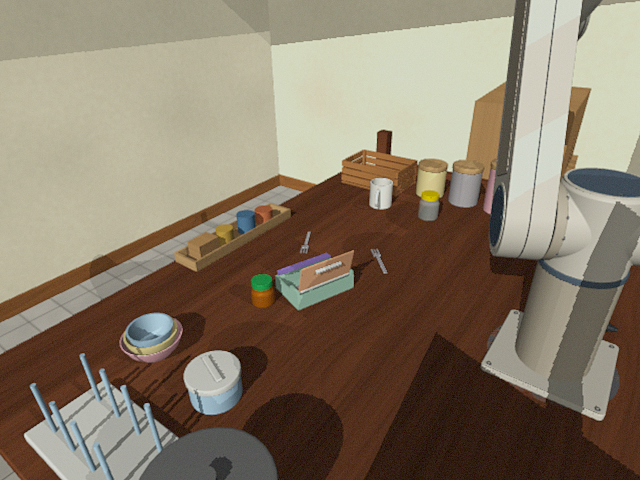

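The scene view shows the case at about (355,265): purple lip on its left side, flap standing on the robot side, and jar_b at (359,310). There are three fork look-alikes, at (327,208), (262,257) and inside the case at (348,270). In the side view the rib is at (328,269). Next I enlarge the crops and measure.

```bash
python3 - <<'E'
from h import *
s=load("pics/scene0.npz"); e=load("pics/side0.npz")
a=cv2.resize(s["pixels"][205:325,300:400],None,fx=4.8,fy=4.8,interpolation=cv2.INTER_CUBIC)[:, :400*2]
b=cv2.resize(e["pixels"][240:312,240:370],None,fx=6,fy=6,interpolation=cv2.INTER_CUBIC)
a=cv2.resize(s["pixels"][210:330,310:395],None,fx=4.8,fy=4.8,interpolation=cv2.INTER_CUBIC)
b=cv2.resize(e["pixels"][240:320,245:360],None,fx=3.4,fy=3.4,interpolation=cv2.INTER_CUBIC)
out=np.zeros((600,800,3),np.uint8); out[:a.shape[0],:a.shape[1]]=a; out[:b.shape[0],409:409+b.shape[1]]=b[:, :391]
cv2.imwrite("pics/crop.png",out)
for n,d in(("scene",s),("side",e)):
    hsv=cv2.cvtColor(d["pixels"],cv2.COLOR_BGR2HSV)
    for nm,lo,hi in(("purple",(120,60,60),(150,255,255)),("green",(55,150,60),(75,255,255)),("mint",(65,25,90),(88,110,255))):
        m=cv2.inRange(hsv,lo,hi); m[:200]=0;m[330:]=0;m[:,:220]=0;m[:,420:]=0
        c=cv2.findContours(m,0,2)[0]; c=max(c,key=cv2.contourArea)
        print(n,nm,cv2.contourArea(c),cv2.minAreaRect(c),cv2.boxPoints(cv2.minAreaRect(c)).round(1).tolist())
for uv in((348,270),(262,257),(327,208)): print(uv,onz(s,uv,4).round())
E
```

```text
scene purple 344.0 ((333.3000183105469, 264.4000549316406), (53.44248962402344, 7.905693531036377), 71.56504821777344) [[321.1000061035156, 240.3000030517578], [328.6000061035156, 237.8000030517578], [345.5, 288.5], [338.0, 291.0]]
scene green 312.5 ((358.5, 304.5), (19.0, 21.0), 90.0) [[348.0, 295.0], [369.0, 295.0], [369.0, 314.0], [348.0, 314.0]]
scene mint 1576.0 ((354.51251220703125, 265.05987548828125), (64.85746002197266, 46.17524337768555), 78.2317123413086) [[325.29998779296875, 238.0], [370.5, 228.60000610351562], [383.70001220703125, 292.1000061035156], [338.5, 301.5]]
side purple 246.0 ((303.2560119628906, 263.3123779296875), (5.684967041015625, 55.968048095703125), 70.46334838867188) [[275.8999938964844, 270.0], [328.70001220703125, 251.3000030517578], [330.6000061035156, 256.6000061035156], [277.79998779296875, 275.29998779296875]]
side green 249.0 ((261.0, 282.0), (16.0, 20.0), 90.0) [[251.0, 274.0], [271.0, 274.0], [271.0, 290.0], [251.0, 290.0]]
side mint 1289.0 ((315.98077392578125, 284.0961608886719), (38.590545654296875, 77.268798828125), 74.74488067626953) [[273.6000061035156, 275.6000061035156], [348.20001220703125, 255.3000030517578], [358.29998779296875, 292.5], [283.79998779296875, 312.8999938964844]]
(348, 270) [547.  73.   4.]
(262, 257) [700. -89.   4.]
(327, 208) [ 469. -126.    4.]
```

View pics/crop.png

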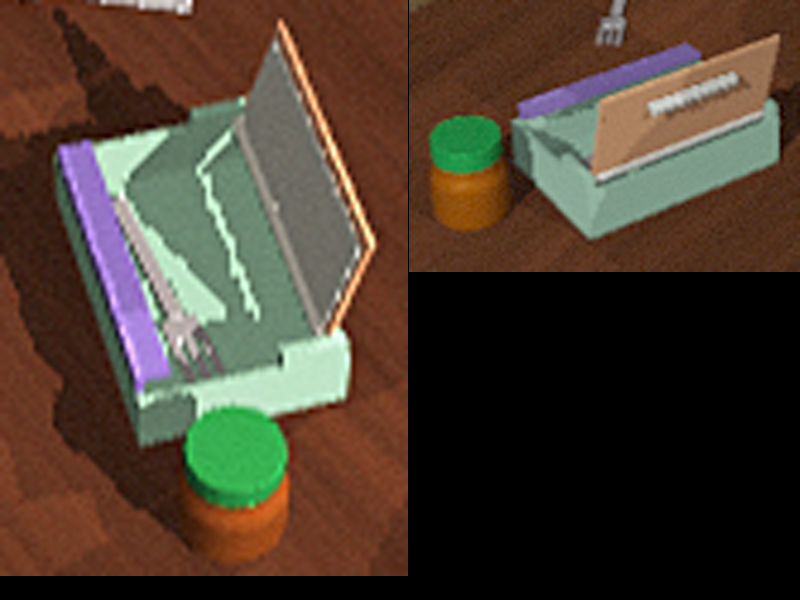

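```bash
python3 - <<'E'
from h import *
s=load("pics/scene0.npz"); e=load("pics/side0.npz")
S=lambda x,y:(310+x/4.8,210+y/4.8); E=lambda x,y:(245+(x-409)/3.4,240+y/3.4)
L=[onz(s,S(*p),51) for p in((60,148),(92,142),(170,375),(140,385))]
for p in L: print("lip",p.round(1))
print("lip tri -y outer/ +y", )
for n,a,b in(("flap +y top",(374,242),(600,98)),("flap -y top",(280,22),(777,38)),("cap",(236,452),(466,140)),("lip far(-y) outer",(60,148),(695,44)),("lip +y outer",(140,385),(519,106)),("case +y near bottom/top",(349,335),(597,178))):
    p,g=tri(s,S(*a),e,E(*b)); print(n,p.round(1),round(g,1))
d=(L[3]-L[0]+L[2]-L[1]); yaw=np.degrees(np.arctan2(-d[0],d[1])); print("yaw",yaw)
u=np.array([np.cos(np.radians(yaw)),np.sin(np.radians(yaw))]);v=np.array([-u[1],u[0]])
c=np.mean([p[:2] for p in L],0)-46*u
print("case",c)
P=lambda x,y,z:[*(c+x*u+y*v),z]
for k in((-55,82,38),(-55,-82,38),(-55,82,0),(-55,-82,0),(55,82,0),(55,-82,38),(55,82,38)):
    p=proj(s,P(*k))[0];q=proj(e,P(*k))[0]; print(k,((p-[310,210])*4.8).round(),((q-[245,240])*3.4+[409,0]).round())
E
```

```text
lip [565.6 -10.5  51. ]
lip [549.7  -3.9  51. ]
lip [604.1 137.   51. ]
lip [619.6 133.1  51. ]
lip tri -y outer/ +y
flap +y top [507.9 169.7 121.9] 1.0
flap -y top [457.2  32.4 117.8] 0.8
cap [609.3 196.   62.6] 2.0
lip far(-y) outer [563.4 -14.1  50.1] 5.6
lip +y outer [618.6 131.1  51.2] 3.9
case +y near bottom/top [516.6 168.   51.1] 4.2
yaw -20.869721627106756
case [541.7739989   80.32823976]
(-55, 82, 38) [352. 360.] [584. 200.]
(-55, -82, 38) [257. 113.] [777. 124.]
(-55, 82, 0) [347. 402.] [587. 244.]
(-55, -82, 0) [254. 156.] [776. 166.]
(55, 82, 0) [140. 449.] [512. 167.]
(55, -82, 38) [ 57. 155.] [693.  59.]
(55, 82, 38) [140. 408.] [509. 125.]
```

Fork check: the crop shows the fork inside the case at scene (348,270), about y=+73. The look-alikes at (262,257) and (327,208) are at y≈-89 and -126. The fork in the case is farthest left, so it is the one meant, and it just stays where it is. The case is at about (542,80) with yaw ≈ -20.7°, and the flap stands at about 1.78 rad.

My plan is to close the fingers, come behind the flap tilted 30°, fold it with the tip just below the rib, and straighten the tool as it goes flat.

```bash
cat >> h.py <<'E'
from scipy.spatial.transform import Rotation as Ro
C=np.array([542,80.3]); YAW=np.radians(-20.7)
U=np.array([np.cos(YAW),np.sin(YAW),0]);V=np.array([-U[1],U[0],0]);Z=np.array([0,0,1.])
SG=1
def pose(al,x,z,y=0,half=10):
    """leading fingertip corner at case x,z ; tilt al deg"""
    a=np.radians(al); ax=np.sin(a)*U-np.cos(a)*Z; pe=np.cos(a)*U+np.sin(a)*Z
    yt=SG*V; R=np.c_[ax,yt,np.cross(ax,yt)]
    return np.array([*C,0])+x*U+y*V+z*Z-half*pe, R
def now():
    o=ctrl.get_obs(); return o["ee_pos"],Ro.from_rotvec(o["orientation"]).as_matrix()
def rows(p0,R0,p1,R1,n):
    """n equal rows"""
    w=Ro.from_matrix(R0.T@R1).as_rotvec(); out=[]; p,R=p0,R0
    for i in range(1,n+1):
        Rn=R0@Ro.from_rotvec(w*i/n).as_matrix(); pn=p0+(p1-p0)*i/n
        out.append([*(R.T@(pn-p)/1000).round(4),*np.degrees(Ro.from_matrix(R.T@Rn).as_rotvec()).round(1)]); p,R=pn,Rn
    return out
def incase():
    o=ctrl.get_obs(); R=Ro.from_rotvec(o["orientation"]).as_matrix(); ax=R[:,0]
    al=np.degrees(np.arctan2(ax@U,-ax[2])); a=np.radians(al)
    p=o["ee_pos"]+10*(np.cos(a)*U+np.sin(a)*Z)-np.array([*C,0])
    print("t",o["t"],"corner x,y,z",np.round([p@U,p@V,p[2]],1),"tilt",al.round(1),"F case",np.round([o["ft_force"]@U,o["ft_force"]@V,o["ft_force"][2]],2),"w",o["width"])
E
python3 - <<'E'
import h; from h import *
p,R=now(); print(R.round(2)); incase()
for sg in(1,-1):
    h.SG=sg; q,Q=pose(30,-110,200); print(sg,q.round(),np.degrees(Ro.from_matrix(R.T@Q).magnitude()))
    for r in rows(p,R,q,Q,16): print(r)
E
```

```text
[[-0.    0.43 -0.9 ]
 [ 0.   -0.9  -0.43]
 [-1.   -0.   -0.  ]]
t 0.1 corner x,y,z [ -19.7 -700.8  222. ] tilt -0.1 F case [-0.12  0.22 -0.42] w 87.68704161506359
1 [431. 122. 195.] 135.71548823616857
[np.float64(0.0017), np.float64(-0.0344), np.float64(-0.0276), np.float64(-8.1), np.float64(-0.9), np.float64(2.2)]
[np.float64(0.0), np.float64(-0.0302), np.float64(-0.0322), np.float64(-8.1), np.float64(-0.9), np.float64(2.2)]
[np.float64(-0.0016), np.float64(-0.0253), np.float64(-0.0362), np.float64(-8.1), np.float64(-0.9), np.float64(2.2)]
[np.float64(-0.0031), np.float64(-0.0198), np.float64(-0.0394), np.float64(-8.1), np.float64(-0.9), np.float64(2.2)]
[np.float64(-0.0044), np.float64(-0.0139), np.float64(-0.0417), np.float64(-8.1), np.float64(-0.9), np.float64(2.2)]
[np.float64(-0.0055), np.float64(-0.0077), np.float64(-0.0432), np.float64(-8.1), np.float64(-0.9), np.float64(2.2)]
[np.float64(-0.0064), np.float64(-0.0013), np.float64(-0.0437), np.float64(-8.1), np.float64(-0.9), np.float64(2.2)]
[np.float64(-0.007), np.float64(0.0052), np.float64(-0.0433), np.float64(-8.1), np.fl
[... 2110 characters left out ...]
8), np.float64(0.8)]
[np.float64(0.002), np.float64(-0.0435), np.float64(-0.0074), np.float64(2.8), np.float64(1.8), np.float64(0.8)]
[np.float64(0.0016), np.float64(-0.0439), np.float64(-0.0052), np.float64(2.8), np.float64(1.8), np.float64(0.8)]
[np.float64(0.0012), np.float64(-0.0441), np.float64(-0.003), np.float64(2.8), np.float64(1.8), np.float64(0.8)]
[np.float64(0.0007), np.float64(-0.0442), np.float64(-0.0008), np.float64(2.8), np.float64(1.8), np.float64(0.8)]
[np.float64(0.0001), np.float64(-0.0442), np.float64(0.0014), np.float64(2.8), np.float64(1.8), np.float64(0.8)]
[np.float64(-0.0006), np.float64(-0.044), np.float64(0.0035), np.float64(2.8), np.float64(1.8), np.float64(0.8)]
```

SG=-1 needs the smaller turn (tool y = -case y), so I use that.

```bash
sed -i 's/^SG=1/SG=-1/' h.py
```

>>> carry_out([
  [0.0,-0.034,-0.028,2.8,0,0.8],
  [0.0,-0.036,-0.026,2.8,1.8,0.8],
  [0.002,-0.037,-0.024,2.8,1.8,0.8],
  [0.002,-0.038,-0.022,2.8,1.8,0.8],
  [0.002,-0.039,-0.02,2.8,1.8,0.8],
  [0.002,-0.04,-0.018,2.8,1.8,0.8],
  [0.002,-0.041,-0.016,2.8,1.8,0.8],
  [0.002,-0.042,-0.014,2.8,1.8,0.8],
], grip=1)

```text
t: 1.1
ee_pos: [351.5, -214.2, 207.8]
orientation: [2.423, -0.036, -1.892]
ft_force: [0.6, -0.3, -0.7]
width: 11.6
```

```bash
python3 - <<'E'
from h import *
incase(); p,R=now(); print(p.round())
for r in rows(p,R,*pose(30,-110,200),9): print([float(x) for x in r])
E
```

```text
t 1.1 corner x,y,z [ -64.4 -342.8  210.3] tilt 14.4 F case [ 0.62 -0.04 -0.65] w 11.55068490866506
[ 351. -214.  208.]
[0.0013, -0.0372, -0.0097, 2.4, 1.7, 0.5]
[0.0012, -0.0376, -0.008, 2.4, 1.7, 0.5]
[0.0011, -0.0379, -0.0064, 2.4, 1.7, 0.5]
[0.0009, -0.0381, -0.0048, 2.4, 1.7, 0.5]
[0.0006, -0.0383, -0.0031, 2.4, 1.7, 0.5]
[0.0004, -0.0384, -0.0015, 2.4, 1.7, 0.5]
[0.0, -0.0384, 0.0002, 2.4, 1.7, 0.5]
[-0.0003, -0.0384, 0.0018, 2.4, 1.7, 0.5]
[-0.0008, -0.0383, 0.0034, 2.4, 1.7, 0.5]
```

>>> carry_out([
  [0.001,-0.038,-0.01,2.5,1.8,0.5],
  [0.001,-0.04,-0.008,2.5,1.8,0.5],
  [0.001,-0.04,-0.007,2.5,1.8,0.5],
  [0.001,-0.04,-0.005,2.5,1.8,0.5],
  [0.001,-0.04,-0.003,2.5,1.8,0.5],
  [0.0,-0.04,-0.002,2.5,1.8,0.5],
  [0.0,-0.04,0.0,2.5,1.8,0.5],
  [0.0,-0.04,0.002,2.5,1.8,0.5],
])

```text
t: 2.1
ee_pos: [420.8, 57.0, 210.8]
orientation: [-2.522, 0.353, 1.576]
ft_force: [0.7, 0.3, -0.5]
width: 0.3
```

```bash
python3 - <<'E'
from h import *
incase(); p,R=now(); print(p.round())
q=pose(30,-105,88)
for r in rows(p,R,*q,4): print([float(x) for x in r])
grab("wrist","pics/w1.png")
E
```

```text
t 2.1 corner x,y,z [-96.2 -64.7 215.2] tilt 25.9 F case [ 0.53  0.49 -0.5 ] w 0.3486093571145992
[421.  57. 211.]
[0.0284, -0.0163, 0.0147, 1.1, 1.0, 0.6]
[0.028, -0.0163, 0.0155, 1.1, 1.0, 0.6]
[0.0275, -0.0163, 0.0163, 1.1, 1.0, 0.6]
[0.0271, -0.0162, 0.017, 1.1, 1.0, 0.6]
```

View pics/w1.png

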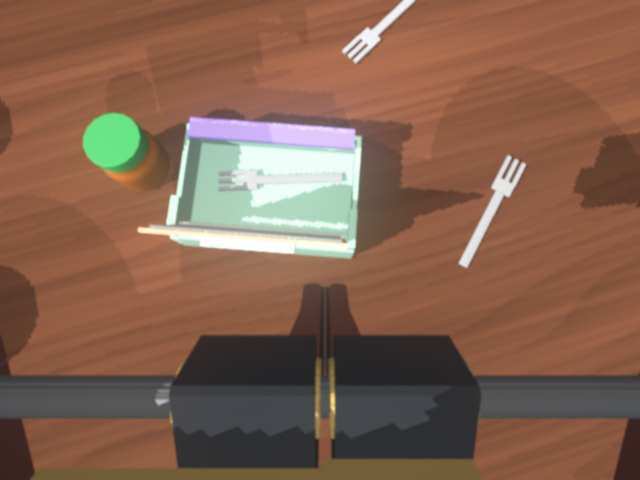

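The wrist picture shows the closed tips at (325,290), the flap edge-on at (240,235), the lip at (270,133) and jar_b at (115,140) to the left. I refine the case pose from the lip corners.

```bash
python3 - <<'E'
from h import *
d=load("pics/w1.npz")
Q=np.array([*C,0])
for n,uv,z in(("lip+y out",(190,119),51),("lip -y out",(356,131),51),("lip -y in",(355,147),51),("lip+y in",(189,137),51),("case -y near bot",(354,257),0),("flap top +y",(139,231),119),("case +y near",(172,242),38)):
    p=onz(d,uv,z)-Q; print(n,np.round([p@U,p@V],1),p.round(1)+Q)
E
```

```text
lip+y out [57.8 71.8] [621.4 127.   51. ]
lip -y out [ 58.6 -79. ] [568.9 -14.3  51. ]
lip -y in [ 43.3 -79.2] [554.5  -9.1  51. ]
lip+y in [40.4 70.2] [604.7 131.7  51. ]
case -y near bot [-48.3 -88.4] [465.6  14.7   0. ]
flap top +y [-60.4  67.7] [509.4 165.  119. ]
case +y near [-54.   76.3] [518.5 170.8  38. ]
```

```bash
sed -i 's/^C=np.array(\[542,80.3\])/C=np.array([542.7,78.0])/' h.py
```

>>> carry_out([
  [0.029,-0.017,0.016,1.2,1.2,0.6],
  [0.029,-0.017,0.017,1.2,1.2,0.6],
  [0.029,-0.017,0.018,1.2,1.2,0.6],
  [0.029,-0.017,0.018,1.2,1.2,0.6],
])

```text
t: 2.65
ee_pos: [454.8, 70.2, 141.9]
orientation: [-2.429, 0.29, 1.581]
ft_force: [-0.9, 0.1, 0.1]
width: 0.4
```

```bash
python3 - <<'E'
from h import *
incase(); p,R=now()
q=pose(30,-82,90)
for r in rows(p,R,*q,2): print([float(x) for x in r])
# fold path
H=np.array([-45.5,42.])
prev=q
for th,al in((90,30),(80,30),(70,30),(60,30),(50,25),(40,20),(30,15),(20,10),(10,5),(0,0)):
    t=np.radians(th); r=49
    c=H+r*np.array([np.cos(t),np.sin(t)])+2.5*np.array([-np.sin(t),np.cos(t)])
    if th>67:  # rib crest corner touches leading face
        k=H+54*np.array([np.cos(t),np.sin(t)])+10.5*np.array([-np.sin(t),np.cos(t)])
        a=np.radians(al); pe=np.array([np.cos(a),np.sin(a)]); c=c-pe*max(0,(c-k)@pe)
    nx=pose(al,*c); print(th,al,c.round(1),[float(x) for x in rows(*prev,*nx,1)[0]]); prev=nx
E
```

```text
t 2.65 corner x,y,z [-70.3 -38.3 145.8] tilt 23.0 F case [-0.85 -0.19  0.08] w 0.4343522258823485
[0.0259, -0.0171, 0.0157, 0.7, 3.5, 3.0]
[0.0239, -0.0182, 0.0175, 0.7, 3.5, 3.0]
90 30 [-51.8  88.8] [0.0161, 0.0, -0.0255, 0.0, 0.0, 0.0]
80 30 [-42.   89.2] [0.0045, 0.0, -0.0088, 0.0, 0.0, 0.0]
70 30 [-32.2  88.2] [0.0057, -0.0, -0.008, 0.0, 0.0, 0.0]
60 30 [-23.2  85.7] [0.0067, 0.0, -0.0066, 0.0, 0.0, 0.0]
50 25 [-15.9  81.1] [0.0067, 0.0, -0.004, -0.0, -5.0, -0.0]
40 20 [-9.6 75.4] [0.007, -0.0, -0.0034, 0.0, -5.0, 0.0]
30 15 [-4.3 68.7] [0.0073, -0.0, -0.0027, -0.0, -5.0, 0.0]
20 10 [-0.3 61.1] [0.0075, 0.0, -0.002, -0.0, -5.0, 0.0]
10 5 [ 2.3 53. ] [0.0076, 0.0, -0.0012, -0.0, -5.0, -0.0]
0 0 [ 3.5 44.5] [0.0077, -0.0, -0.0005, -0.0, -5.0, 0.0]
```

```bash
python3 - <<'E'
from h import *
print(ctrl.get_obs()["qpos"].round(3)); incase(); p,R=now(); print(R.round(3))
for al,x,z in((10,-90,150),(10,-90,90)):
    q=pose(al,x,z); print(q[0])
    for r in rows(p,R,*q,3): print([float(x) for x in r])
    p,R=q
E
```

```text
[ 0.21   0.211  2.3   -0.49   0.265  2.541]
t 2.65 corner x,y,z [-70.3 -38.3 145.8] tilt 23.0 F case [-0.85 -0.19  0.08] w 0.4343522258823485
[[ 0.399 -0.287 -0.871]
 [-0.041 -0.954  0.296]
 [-0.916 -0.083 -0.393]]
[449.29771188 113.29378361 148.26351822]
[-0.0033, -0.0133, 0.005, 0.8, -4.3, 1.9]
[-0.0033, -0.0132, 0.0055, 0.8, -4.3, 1.9]
[-0.0033, -0.013, 0.0059, 0.8, -4.3, 1.9]
[449.29771188 113.29378361  88.26351822]
[0.0197, 0.0, 0.0035, 0.0, 0.0, 0.0]
[0.0197, 0.0, 0.0035, 0.0, 0.0, 0.0]
[0.0197, 0.0, 0.0035, 0.0, 0.0, 0.0]
```

Joint 6 is at its limit, so the 180° alternative (SG=+1) is the right choice, with less tilt. I back off, straighten, and turn about the tool axis by -180°.

```bash
sed -i 's/^SG=-1/SG=1/' h.py
```

>>> carry_out([
  [-0.012,-0.004,0.008,-5,-4,2],
  [-0.012,-0.004,0.008,-5,-4,2],
  [-0.012,-0.004,0.008,-5,-4,2],
  [-0.005,0,0,-10,-3,0],
  [0,0,0,-10,0,0],
  [0,0,0,-10,0,0],
  [0,0,0,-10,0,0],
  [0,0,0,-10,0,0],
])

```text
t: 3.65
ee_pos: [418.7, 85.9, 170.5]
orientation: [1.734, 0.605, -1.624]
ft_force: [-0.5, 0.0, -0.3]
width: 0.5
```

```bash
python3 - <<'E'
from h import *
print(ctrl.get_obs()["qpos"].round(3)); incase(); p,R=now(); print(R.round(3))
q=pose(5,-100,175)
w=Ro.from_matrix(R.T@q[1]).as_rotvec(degrees=True);print(w)
for r in rows(p,R,*q,12): print([float(x) for x in r])
E
```

```text
[ 0.276  0.184  2.146 -0.208  0.742  1.162]
t 3.65 corner x,y,z [-108.9  -36.4  172. ] tilt 8.5 F case [-0.45 -0.15 -0.32] w 0.4557291525529656
[[ 0.115  0.731 -0.673]
 [-0.113 -0.664 -0.74 ]
 [-0.987  0.161  0.006]]
[-111.32863074    5.92322627   -0.90610022]
[-0.0004, -0.0004, -0.0031, -9.3, 0.5, -0.1]
[-0.0004, 0.0001, -0.0031, -9.3, 0.5, -0.1]
[-0.0003, 0.0006, -0.0031, -9.3, 0.5, -0.1]
[-0.0003, 0.0011, -0.0029, -9.3, 0.5, -0.1]
[-0.0003, 0.0016, -0.0027, -9.3, 0.5, -0.1]
[-0.0003, 0.002, -0.0024, -9.3, 0.5, -0.1]
[-0.0002, 0.0023, -0.0021, -9.3, 0.5, -0.1]
[-0.0002, 0.0026, -0.0017, -9.3, 0.5, -0.1]
[-0.0002, 0.0029, -0.0012, -9.3, 0.5, -0.1]
[-0.0002, 0.003, -0.0007, -9.3, 0.5, -0.1]
[-0.0002, 0.0031, -0.0002, -9.3, 0.5, -0.1]
[-0.0002, 0.0031, 0.0003, -9.3, 0.5, -0.1]
```

>>> carry_out([
  [0,0,-0.003,-10.5,0.5,0],
  [0,0,-0.003,-10.5,0.5,0],
  [0,0.001,-0.003,-10.5,0.5,0],
  [0,0.001,-0.003,-10.5,0.5,0],
  [0,0.002,-0.002,-10.5,0.5,0],
  [0,0.002,-0.002,-10.5,0.5,0],
  [0,0.003,-0.002,-10.5,0.5,0],
  [0,0.003,-0.001,-10.5,0.5,0],
])

```text
t: 4.65
ee_pos: [430.7, 101.7, 168.6]
orientation: [0.616, 1.355, -0.621]
ft_force: [-0.4, -0.1, 1.0]
width: 0.8
```

```bash
python3 - <<'E'
from h import *
print(ctrl.get_obs()["qpos"].round(3)); incase(); p,R=now()
q=pose(5,-98,130);q2=pose(5,-98,88)
for r in rows(p,R,*q,4)+rows(*q,*q2,2): print([float(x) for x in r])
E
```

```text
[ 0.258  0.202  2.122 -0.115  0.727 -0.424]
t 4.65 corner x,y,z [-103.2  -17.4  169.8] tilt 6.9 F case [-0.36 -0.27  1.01] w 0.8433076597206285
[0.0099, 0.004, -0.0018, -6.4, 0.5, 0.0]
[0.0099, 0.0042, -0.0013, -6.4, 0.5, 0.0]
[0.0099, 0.0043, -0.0007, -6.4, 0.5, 0.0]
[0.0099, 0.0044, -0.0002, -6.4, 0.5, 0.0]
[0.0209, 0.0, -0.0018, 0.0, 0.0, 0.0]
[0.0209, 0.0, -0.0018, 0.0, 0.0, 0.0]
```

>>> carry_out([
  [0.011,0.004,-0.002,-7,0.5,0],
  [0.011,0.004,-0.001,-7,0.5,0],
  [0.011,0.005,-0.001,-7,0.5,0],
  [0.011,0.005,0.0,-6,0.5,0],
  [0.02,0,-0.002,0,0,0],
  [0.02,0,-0.002,0,0,0],
])

```text
t: 5.4
ee_pos: [442.2, 114.5, 82.6]
orientation: [0.236, 1.47, -0.264]
ft_force: [0.2, 0.2, 0.1]
width: 0.3
```

```bash
cat > fold.py <<'E'
from h import *
print(ctrl.get_obs()["qpos"].round(3)); incase(); p,R=now()
H=np.array([-45.5,42.]); prev=(p,R)
first=True
for th,al in((100,5),(90,10),(80,13),(70,14),(60,14),(50,12),(40,10),(30,8),(20,5),(10,2),(0,0)):
    t=np.radians(th); r=50; e=np.array([np.cos(t),np.sin(t)]); n=np.array([-np.sin(t),np.cos(t)])
    c=H+r*e+2.5*n; a=np.radians(al); pe=np.array([np.cos(a),np.sin(a)])
    c=c-pe*max(0,*[(c-k)@pe for k in(H+54*e+10.5*n,H+60*e+10.5*n,H+77*e+2.5*n)])
    nx=pose(al,*c); print(th,al,c.round(1))
    for r in rows(*prev,*nx,3 if first else 1): print("    ",[float(x) for x in r])
    prev=nx; first=False
E
python3 fold.py
```

```text
[ 0.262  0.397  2.128 -0.099  0.547 -0.904]
t 5.4 corner x,y,z [-96.9  -1.4  83.5] tilt 5.0 F case [0.08 0.26 0.13] w 0.3424563801238876
100 5 [-65.5  90. ]
     [-0.0013, 0.0001, 0.0107, 0.7, 0.0, 0.0]
     [-0.0013, 0.0002, 0.0107, 0.7, 0.0, 0.0]
     [-0.0013, 0.0003, 0.0107, 0.7, 0.0, 0.0]
90 10 [-55.1  90.8]
     [0.0011, 0.0, 0.0104, -0.0, -5.0, 0.0]
80 13 [-44.9  90.4]
     [0.0027, 0.0, 0.0099, -0.0, -3.0, 0.0]
70 14 [-35.   88.8]
     [0.004, -0.0, 0.0093, -0.0, -1.0, -0.0]
60 14 [-25.6  85.8]
     [0.0051, 0.0, 0.0085, 0.0, 0.0, 0.0]
50 12 [-17.   81.5]
     [0.0059, -0.0, 0.0073, -0.0, 2.0, 0.0]
40 10 [-9.3 76. ]
     [0.0067, -0.0, 0.0064, -0.0, 2.0, 0.0]
30 8 [-3.4 69.2]
     [0.0074, 0.0, 0.0046, -0.0, 2.0, 0.0]
20 5 [ 0.6 61.5]
     [0.0077, -0.0, 0.003, -0.0, 3.0, -0.0]
10 2 [ 3.3 53.1]
     [0.008, -0.0, 0.002, -0.0, 3.0, 0.0]
0 0 [ 4.5 44.5]
     [0.0083, 0.0, 0.0009, -0.0, 2.0, -0.0]
```

>>> carry_out([
  [-0.001,0,0.011,0.7,0,0],
  [-0.001,0,0.011,0.7,0,0],
  [-0.001,0,0.011,0,0,0],
  [0.001,0,0.006,0,-3,0],
  [0.001,0,0.006,0,-3,0],
  [0.002,0,0.006,0,-2,0],
  [0.002,0,0.006,0,-2,0],
])

```text
t: 6.28
ee_pos: [503.2, 92.0, 90.4]
orientation: [0.23, 1.286, -0.302]
ft_force: [-0.9, 0.3, -1.6]
width: 0.7
```

```bash
python3 - <<'E'
from h import *
incase(); e=grab("side","pics/side2.png"); w=grab("wrist","pics/w2.png")
b=cv2.resize(e["pixels"][200:320,230:380],None,fx=3,fy=3,interpolation=cv2.INTER_CUBIC)
o=np.zeros((360,800,3),np.uint8);o[:,:450]=b;o[:,455:]=cv2.resize(w["pixels"],(480,360))[:,60:405]
cv2.imwrite("pics/c2.png",o)
E
```

```text
t 6.275 corner x,y,z [-32.3  -0.9  93.1] tilt 15.5 F case [-0.96 -0.07 -1.61] w 0.7089906001846518
```

View pics/c2.png

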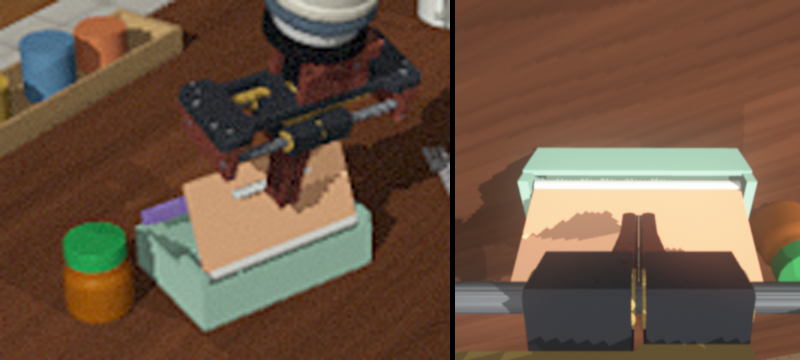

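The flap is now at about 65–70°. The fingertip is behind it just below the rib (left crop (285,205)), centred, and nothing else is touched. I continue the fold.

```bash
sed -i 's/for th,al in.*/for th,al in((60,14),(50,12),(40,10),(30,8),(20,5),(10,2),(0,0)):/; s/r=50/r=48/; s/3 if first/1 if first/' fold.py; python3 fold.py
```

```text
[ 0.249  0.41   2.114 -0.379  0.42  -0.637]
t 6.375 corner x,y,z [-32.5  -0.8  92.9] tilt 15.5 F case [-0.63  0.21  0.64] w 0.2726833024352863
60 14 [-25.2  84.4]
     [0.0099, 0.0007, 0.0048, 0.4, 1.5, -0.1]
50 12 [-16.8  80.3]
     [0.0057, -0.0, 0.0072, -0.0, 2.0, 0.0]
40 10 [-10.3  74.8]
     [0.0064, -0.0, 0.0051, -0.0, 2.0, 0.0]
30 8 [-5.2 68.2]
     [0.007, 0.0, 0.0039, -0.0, 2.0, 0.0]
20 5 [-1.2 60.8]
     [0.0074, -0.0, 0.0029, -0.0, 3.0, -0.0]
10 2 [ 1.3 52.8]
     [0.0076, -0.0, 0.0019, -0.0, 3.0, 0.0]
0 0 [ 2.5 44.5]
     [0.008, 0.0, 0.0009, -0.0, 2.0, -0.0]
```

>>> carry_out([
  [0.01,0,0.005,0,1.5,0],
  [0.006,0,0.007,0,2,0],
  [0.007,0,0.005,0,2,0],
  [0.007,0,0.004,0,2,0],
  [0.008,0,0.003,0,3,0],
])

```text
t: 7.0
ee_pos: [533.8, 81.3, 60.6]
orientation: [0.265, 1.475, -0.282]
ft_force: [-1.1, -1.4, 1.5]
width: 0.7
```

```bash
sed -i 's/for th,al in.*/for th,al in((10,2),(0,0)):/' fold.py; python3 fold.py
```

```text
[ 0.149  0.525  1.957 -0.063  0.591 -1.018]
t 7.0 corner x,y,z [ 0.5 -0.  61.4] tilt 4.5 F case [-0.48 -1.71  1.54] w 0.6797637270603588
10 2 [ 1.3 52.8]
     [0.0082, 0.0, 0.0002, 0.5, 2.5, -0.2]
0 0 [ 2.5 44.5]
     [0.008, 0.0, 0.0009, -0.0, 2.0, -0.0]
```

>>> carry_out([
  [0.008,0,0.0,0,2.5,0],
  [0.008,0,0.0,0,2,0],
  [0.003,0,0,0,0,0],
])

```text
t: 7.38
ee_pos: [538.2, 80.7, 43.6]
orientation: [0.283, 1.553, -0.272]
ft_force: [-4.2, -2.0, 23.3]
width: 0.3
```

```bash
python3 - <<'E'
from h import *
incase(); e=grab("side","pics/side3.png"); w=grab("scene","pics/scene3.png")
b=cv2.resize(e["pixels"][200:320,230:380],None,fx=3,fy=3,interpolation=cv2.INTER_CUBIC)
o=np.zeros((480,800,3),np.uint8);o[:360,:450]=b;o[:,455:800]=cv2.resize(w["pixels"][205:315,310:395],None,fx=4.2,fy=4.37,interpolation=cv2.INTER_CUBIC)[:480,:345]
cv2.imwrite("pics/c3.png",o); incase()
E
```

```text
t 7.375 corner x,y,z [ 4.9  0.9 43.6] tilt -0.1 F case [-3.22 -3.32 23.32] w 0.3408957471652996
t 7.475 corner x,y,z [ 5.   0.9 44.2] tilt 0.0 F case [-1.17 -2.65 12.67] w 0.35270525708978573
```

View pics/c3.png

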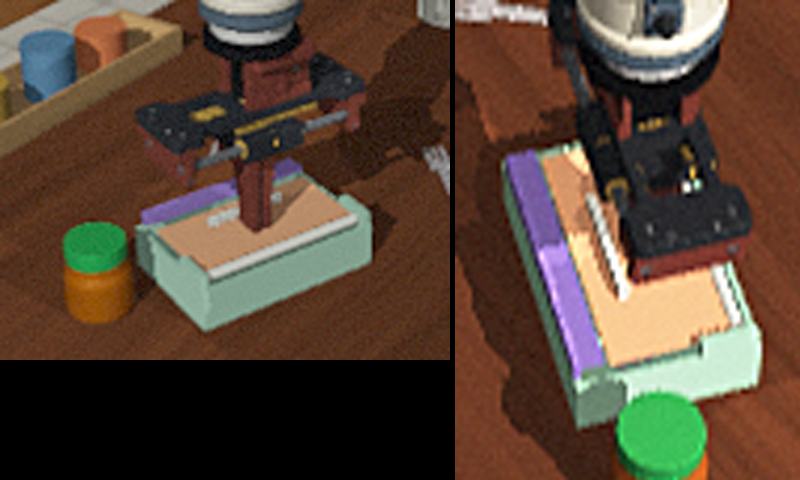

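The flap lies flat in both views, with a small gap still showing before the lip (side crop (215,210) and scene crop (590,330)). The tip stands just behind the rib. I push toward the lip while pressing lightly.

>>> carry_out([
  [0.001,0,0.004,0,0,0],
  [0.001,0,0.004,0,0,0],
  [0.001,0,0.004,0,0,0],
])

```text
t: 7.85
ee_pos: [549.3, 76.5, 44.2]
orientation: [0.282, 1.552, -0.271]
ft_force: [-4.6, -0.9, 11.9]
width: 0.6
```

```bash
python3 -c "
from h import *
incase()"
```

```text
t 7.85 corner x,y,z [16.7  0.9 44.2] tilt -0.0 F case [-3.96 -2.46 11.91] w 0.565971405066378
```

>>> carry_out([
  [0.001,0,0.004,0,0,0],
  [0.001,0,0.004,0,0,0],
  [0.001,0,0.004,0,0,0],
])

```text
t: 8.22
ee_pos: [553.5, 74.4, 43.4]
orientation: [0.284, 1.567, -0.272]
ft_force: [-14.3, 7.4, 22.3]
width: 0.7
```

```bash
python3 -c "
from h import *
incase()"
```

```text
t 8.225 corner x,y,z [21.4  0.5 43.3] tilt -0.9 F case [-16.     1.89  22.27] w 0.7026633503558811
```

```bash
python3 - <<'E'
from h import *
e=grab("side","pics/side4.png"); w=grab("scene","pics/scene4.png")
b=cv2.resize(e["pixels"][235:315,260:360],None,fx=4.5,fy=4.5,interpolation=cv2.INTER_CUBIC)
o=np.zeros((480,800,3),np.uint8);o[:360,:450]=b;o[:,455:800]=cv2.resize(w["pixels"][205:315,310:395],None,fx=4.2,fy=4.37,interpolation=cv2.INTER_CUBIC)[:480,:345]
cv2.imwrite("pics/c4.png",o); incase()
E
```

```text
t 8.325 corner x,y,z [21.5  0.5 43.4] tilt -0.8 F case [-13.44   1.29  20.51] w 0.6764736497381382
```

View pics/c4.png

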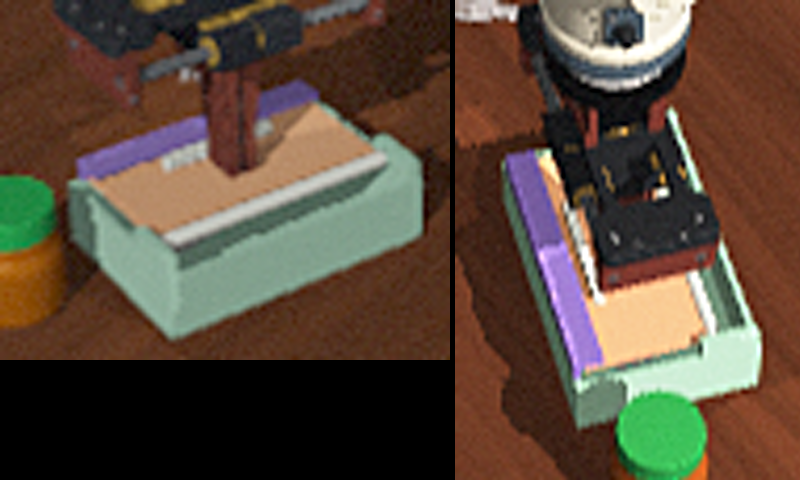

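```bash
python3 - <<'E'
from h import *
Q=np.array([*C,0]); 
for f,sgn in(("scene",0),("side",0)):
    a,b=load(f"pics/{f}3.npz"),load(f"pics/{f}4.npz")
    S=lambda x,y:(310+(x-455)/4.2,205+y/4.37)
    if f=="scene": L=[("rib end",a,S(625,298)),("rib end",b,S(602,302)),("bar end",a,S(743,322)),("bar end",b,S(712,333))]
    else: L=[("bar end",a,(230+211/3,200+276/3)),("bar end",b,(260+176/4.5,235+244/4.5)),("bar far",a,(230+356/3,200+219/3)),("bar far",b,(260+387/4.5,235+157/4.5)),("rib +y",a,(230+208/3,200+222/3)),("rib +y",b,(260+165/4.5,235+163/4.5))]
    for n,d,uv in L:
        p=onz(d,uv,52 if "rib" in n else 42)-Q; print(f,n,np.round([p@U,p@V],1))
E
```

```text
scene rib end [13.1 39.4]
scene rib end [26.6 38.5]
scene bar end [-49.9  66. ]
scene bar end [-30.5  68.3]
side bar end [-43.   65.6]
side bar end [-31.8  62.2]
side bar far [-43. -76.]
side bar far [-27.8 -78.8]
side rib +y [10.6 35.8]
side rib +y [25. 35.]
```

>>> carry_out([
  [-0.0005,0,0.004,0,0,0],
  [0,0,0.005,0,0.5,0],
  [0,0,0.006,0,0.5,0],
])

```text
t: 8.7
ee_pos: [557.5, 72.2, 43.7]
orientation: [0.288, 1.604, -0.271]
ft_force: [-20.8, 13.1, 12.4]
width: 0.2
```

```bash
python3 -c "
from h import *
incase()"
```

```text
t 8.7 corner x,y,z [25.9 -0.1 43.2] tilt -3.0 F case [-24.13   4.91  12.37] w 0.2305976134548665
```

>>> carry_out([
  [0,0,0.005,0,-1.5,0],
  [0,0,0.006,0,-1.5,0],
])

```text
t: 8.95
ee_pos: [557.7, 72.3, 43.0]
orientation: [0.283, 1.574, -0.279]
ft_force: [-20.1, 14.4, 24.0]
width: 0.5
```

```bash
python3 -c "
from h import *
incase()"
```

```text
t 8.95 corner x,y,z [26.  -0.1 42.8] tilt -1.2 F case [-23.86   6.37  24.05] w 0.49444832609846884
```

It is at a hard stop: no movement at 24 N, with the tip at x=26 against 25 expected. I release straight up.

>>> carry_out([
  [-0.003,0,-0.001,0,0,0],
  [-0.015,0,-0.002,0,0,0],
  [-0.03,0,0,0,0,0],
  [-0.04,0,0,0,0,0],
  [-0.04,0,-0.02,0,0,0],
  [-0.03,0,-0.04,0,0,0],
  [0,0,-0.04,0,0,0],
  [0,0,0,0,0,0],
])

```text
t: 9.95
ee_pos: [464.8, 108.2, 213.7]
orientation: [0.286, 1.566, -0.276]
ft_force: [1.1, -0.6, -0.4]
width: 0.5
```

```bash
python3 - <<'E'
from h import *
incase(); e=grab("side","pics/side5.png"); w=grab("scene","pics/scene5.png")
b=cv2.resize(e["pixels"][235:315,240:360],None,fx=3.7,fy=3.7,interpolation=cv2.INTER_CUBIC)
o=np.zeros((480,800,3),np.uint8);o[:296,:444]=b;o[:,455:800]=cv2.resize(w["pixels"][205:315,310:395],None,fx=4.2,fy=4.37,interpolation=cv2.INTER_CUBIC)[:480,:345]
cv2.imwrite("pics/c5.png",o)
a=load("pics/scene0.npz")["pixels"]; d=cv2.absdiff(a,w["pixels"]).max(2)
for n,(x,y,r) in dict(bowls=(408,411,30),tub=(477,365,26),mug=(208,157,20),jar_a=(260,132,14),jar_b=(359,308,14)).items(): print(n,(d[y-r:y+r,x-r:x+r]>40).mean().round(3))
E
```

```text
t 9.95 corner x,y,z [-73.6   0.7 213.6] tilt -0.8 F case [ 1.29 -0.19 -0.37] w 0.5370595382213432
bowls 0.0
tub 0.0
mug 0.059
jar_a 0.043
jar_b 0.0
```

View pics/c5.png

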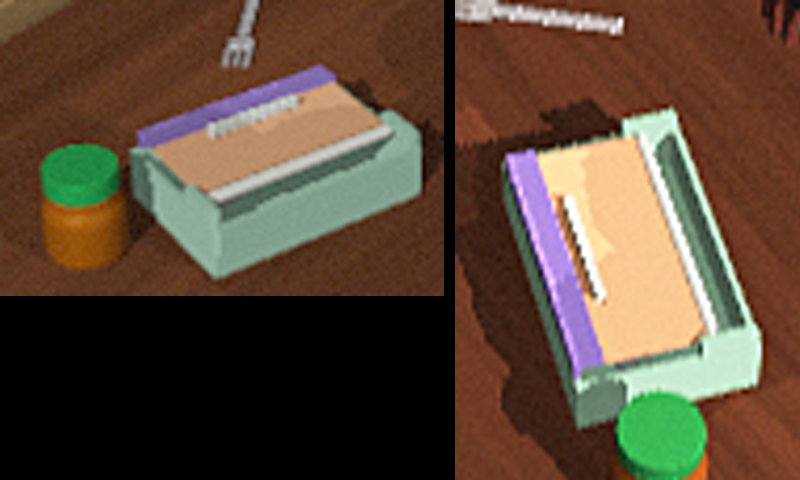

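The flap stays flat under the lip after release. I measure the bar once more, using the rib crest relative to the lip in both views.

```bash
python3 - <<'E'
from h import *
Q=np.array([*C,0])
for f in("scene5","side5","side0"):
    d=load(f"pics/{f}.npz"); hsv=cv2.cvtColor(d["pixels"],cv2.COLOR_BGR2HSV)
    m=cv2.inRange(hsv,(118,50,50),(150,255,255)); m[:200]=0;m[330:]=0;m[:,:220]=0;m[:,420:]=0
    c=max(cv2.findContours(m,0,2)[0],key=cv2.contourArea)
    z=np.zeros_like(m);cv2.drawContours(z,[c],-1,255,-1); ys,xs=np.nonzero(z)
    P=np.array([onz(d,(x,y),51)-Q for x,y in zip(xs,ys)]); print(f,"lip x",np.percentile(P@U,[3,50,97]).round(1),"y",np.percentile(P@V,[1,99]).round(1))
    m=cv2.inRange(hsv,(0,0,135),(180,60,255))
    ys,xs=np.nonzero(m[205:310,280:395]); 
    P=np.array([onz(d,(x+280,y+205),52.5)-Q for x,y in zip(xs,ys)]); px,py=P@U,P@V
    k=(abs(py)<30)&(px>0)&(px<40); print("  rib x",np.percentile(px[k],[5,50,95]).round(1) if k.any() else None,k.sum())
    P=np.array([onz(d,(x+280,y+205),42) -Q for x,y in zip(xs,ys)]); px,py=P@U,P@V
    k=(abs(py)<60)&(px<-10)&(px>-60); print("  bar x",np.percentile(px[k],[5,50,95]).round(1) if k.any() else None,k.sum())
E
```

```text
scene5 lip x [37.5 46.8 55.7] y [-76.2  75.7]
  rib x [23.7 26.6 29.4] 53
  bar x [-53.8 -34.9 -28. ] 246
side5 lip x [38.7 49.5 59.8] y [-75.9  76.6]
  rib x [22.6 30.2 37.6] 86
  bar x [-58.8 -30.7 -18.3] 315
side0 lip x [37.2 48.3 60. ] y [-75.6  76.6]
  rib x [ 0.5  2.8 22.2] 12
  bar x [-59.2 -51.1 -38.6] 203
```

```bash
python3 -c "
from h import *
incase(); print(ctrl.close_job())"
```

```text
t 10.05 corner x,y,z [-70.9   1.4 213.6] tilt -0.7 F case [0.09 0.85 0.24] w 0.34272027308557224
the job is handed in; nothing more can be done
None
```

I folded the flap flat with the closed fingertips while its edge was still short of the lip. I then pushed it by the rib, keeping it pressed down, until it met a hard stop. After that I lifted clear and handed the job in at about 10 s; no verdict is reported.

**Last checks:**
- **Flap:** it lies flat with its edge under the lip, and it still looked so about 0.8 s after I let go.
- **Hinge bar:** the rib position gives about 16 mm from the scene view and about 18 mm from the side view. They disagree within the 2 mm calibration, and both are above the required 14 mm. The tip also stopped moving under about 24 N.
- **Other objects:** the before/after image differences were zero for the bowls, the tub and jar_b. For the mug and jar_a, 4–6% of pixels changed. I put that down to the arm's shadow, since the arm never went near either of them, but I did not check it separately.
- **Fork:** it was not touched. It is now hidden under the flap, so I could not see it at the end.

**What went wrong on the way:** my first approach, tilted 30°, ran joint 6 to its limit of 2.54. I turned the tool by 180° and came in with less tilt instead.

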